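Fit the pipe-rest tube into its bench socket to the ring

ROBOT

A 7-joint arm with a two-finger parallel gripper is mounted at the origin on the work surface. World frame = base frame: x ahead of the robot, y to its left, z up, the work surface at z = 0. Lengths are in m, angles in rad, forces in N, time in s.
With the tool pointing down it reaches from about 0.375 to 0.925 m from the base axis. Payload 3.1 kg.
Tool frame: the origin (TCP) lies midway between the tips of the shut fingers; the grasp point (between the pads) lies manip.pinch_z behind it (manip.pinch_z is the distance from the TCP to the grasp point, in m); z points along the fingers, y is the line along which they close (so a half turn about z gives the same grasp; the last joint's range is limited). The gripper opens to 85 mm and grips with 20 to 120 N. Pads are 22 mm wide; open, the fingers measure 114 mm over their backs; the gripper's body (76 mm by 85 mm) begins 54 mm behind the grasp point. The pads swing forward as they close: fully open they stand 13 mm farther back than shut.
Start: joints at [1.082, 0.383, 0.044, 1.598, -0.018, 1.161, -0.05], TCP at [0.248, -0.601, 0.231] pointing down, gripper open.
Joint ranges: [-2.61, 2.61], [-0.41, 2.15], [-1.48, 1.57], [0, 2.5], [-1.57, 4.71], [0.05, 1.97], [-2.85, 2.85]. Speed limits (rad/s): [2.79, 2.79, 3.14, 3.14, 3.14, 3.14, 3.14].

INTERFACE

Orientations are given as a 3x3 rotation matrix whose columns are the frame's x, y, z axes.
In Python, from station import manip gives the robot as it stands.
- The arm moves only by the tool play_rows, never from a script. Its argument "commands" is a list of rows, each a list of 7 numbers: the shift along the tool's x, y, z in cm, then the turn, a rotation vector about the tool's x, y, z in degrees, then the opening, from -1 (shut) to 1 (fully open). A call has 1 to 8 rows; each row is the pose to reach, as a shift and turn from the pose commanded when the call began, along the tool's axes at that moment; what a row does not reach only later rows make up. A row lasts 1/8 s, in which the tool goes at most 62.5 mm and 10.7 degrees, less where a joint would pass 70% of its speed; a pose out of reach is approached as far as the arm can. A call with a gripper value outside its range is refused whole. The fingers move at their own pace and stop on an object; "force" is the grip in N (left out, the last holds). Time passes only in rows, so rows that repeat a pose let the fingers close. It gives the time, the measured TCP pose, the force, the opening and the grip force at its end, in the units of the state.
- manip.read_state(): the state, without advancing time (a new reading comes with each control period).
- manip.read_camera(name): name is "scene" or "top"; returns the picture (384x512x3 uint8, red, green, blue); there is no depth.
- manip.get_calibration(name): a dict with "mtx" (3x3 intrinsics, pixels), "position" and "rotation" of the camera in the world. Camera axes: x right, y up, looking along -z (the intrinsics and any distortion apply to the point x, -y, -z); pixel columns grow to the right and rows downward; lengths in m; the calibration is good to about 2 mm. A picture is of the moment at which its call begins. get_calibration takes no time and is no camera call.
- manip.job_done(): hands the job in; it is judged then, once.
The state is a dict: "t": time; "q": joint angles; "joint_velocities": joint speeds; "effort": joint torques, N m; "ee_pos": TCP position; "ee_rot": TCP orientation; "contact_force": force on the tool from outside, world axes, zero at the start; "wrist_torque": the same for the moment, N m; "opening": finger opening in m; "grip_force": force on a finger pad.
Only numpy, scipy, OpenCV 4.12 (cv2) and the standard library are available. Lean on these libraries where they do the work, as an engineer would, in place of code of your own. Each camera call takes 0.05 s, during which the arm holds its last target. There are 200 camera calls.

TASK

Lift the steel pipe-rest tube (the tube with a wooden spool on one end) out of its wooden cradle and slide its plain end into the horizontal bore of the socket on the bench, until the black ring around the tube is level with the mouth of the bore. Let go and leave it resting in the socket like that, and do not disturb the other things on the bench.

Things in the scene. Friction and masses are not known exactly. Their poses are not given: they have to be found in the camera images.
- tube_mid (a point): Middle of the pipe-rest tube, on its axis at half length: the place to grip (it balances within 15 mm of here). x axis: along the tube towards its plain end, the one that goes into the bore, 115 mm from here. A light wooden spool, 40 mm in diameter, covers the last 30 mm at the other end (-x). The tube is round and may be turned about its own axis: only the direction of x matters.
- tube_ring (a point): Centre of the black ring marked around the tube (4 mm wide, not raised), on the tube's axis, 45 mm from tube_mid towards the plain end and 70 mm from the plain end. Same axes as tube_mid.
- tube_tip (a point): Centre of the plain end of the tube, 115 mm from tube_mid. Same axes as tube_mid.
- socket_mouth (a point): Centre of the mouth of the socket's bore, 100 mm above the bench. x axis: level, along the bore, pointing INTO it; z up. The bore is round, level, 25 mm in diameter (1.5 mm clearance all round the tube), has a 3 mm chamfer at the mouth and goes right through the 90 mm long block without a stop.
- cradle: Wooden cradle fixed to the bench. Origin on the bench under the tube's middle (the tube may lie 8 mm off, along it), x axis as the tube lies. Two boards across the tube, 12 mm thick, 70 mm wide, tops 69 mm above the bench, with V notches open upwards, at 55 mm behind (-x) and 75 mm ahead (+x) of the origin; between them only an 8 mm base board, so fingers can reach around the tube from above.
- angle_offcut: Bystander, to be left alone: loose offcut of dark angle iron lying like a tent, 70 mm long, 24 mm tall.
- paddle: Bystander, to be left alone: loose flat wooden paddle, 210 mm long, 75 mm wide, 14 mm thick.
- spanner: Bystander, to be left alone: loose steel spanner, 150 mm long, lying flat.
- jacks: Bystander, to be left alone: loose glass-worker's jacks (big steel tweezers with wooden handles), 245 mm long, 12 mm thick.
- tumbler: Bystander, to be left alone: loose green glass tumbler, 72 mm across, 95 mm tall, origin under its centre.
- cork_block: Bystander, to be left alone: loose cork block 90 x 60 x 35 mm.
- gas_torch: Bystander, to be left alone: loose yellow hand torch standing on its gas bottle, 68 mm across, 235 mm tall, origin under its centre.
- rest_tube: The pipe-rest tube: a loose straight steel tube, outer diameter 22 mm, 230 mm long over all, 0.18 to 0.33 kg. Origin and axes as tube_mid. At the start it lies level in the cradle's V notches, its axis 62 mm above the bench.
- socket: Dark steel bracket fixed to the bench: a block 50 mm wide, 50 mm high, 90 mm long, its top 125 mm above the bench, on a post and foot plate. Origin on the bench below the mouth, x axis as socket_mouth. A thumb-screw on top, 70 mm behind the mouth, reaches 141 mm above the bench; it need not be used.
Not all that is in view belongs to the job. Several things have the shape of the rest_tube; the one meant has the colours described above. Leave any blue look-alike of the socket alone.

How it is judged:
At the end, for the whole second after the job is handed in: The tube is in the bore, plain end first, at rest, its ring level with the mouth within 6 mm either way along the bore (and within 4 mm of the bore's axis), the tube in line with the bore within 0.09 rad (5 degrees) (x of tube_ring in the frame of socket_mouth between -0.006 and 0.006 m and y of tube_ring in the frame of socket_mouth between -0.004 and 0.004 m and z of tube_ring in the frame of socket_mouth between -0.004 and 0.004 m and x of tube_tip in the frame of socket_mouth above 0.055 m and angle between the x axis of tube_mid and the x axis of socket_mouth, either way round below 0.09 rad and linear speed of rest_tube below 0.02 m/s); the robot touches nothing.
It fails at once if one of the seven loose bystanders is moved by more than 30 mm (distance of any of angle_offcut, paddle, spanner, jacks, tumbler, cork_block, gas_torch from where it was at the start of the episode above 0.03 m).
It also fails if it takes over 54 s, if anything falls off the work surface, if the arm or the gripper's body presses on something with over 40 N, if the wrist force passes 120 N, or if a joint passes its speed limit or range.

## Working session

There is one attempt and no reset: what is moved stays moved. The work goes in short steps, Python scripts to look and compute and a tool call to move; the robot and the scene stay as the last step left them, time stands still between calls to the robot, and variables do not carry over. Pictures are saved under pics/ and viewed, at most 10 in all, crops included, and the job is handed in when it is done.

Besides the shell and the picture viewer there is one more tool, called in YAML: its name, and indented under it one key for each argument. play_rows: Moves the arm, as the interface text tells. Its arguments: {"type":"object","properties":{"commands":{"type":"array"},"force":{"type":"number"}},"required":["commands"]}

```bash
mkdir -p pics
python3 - <<'E'
from station import manip
import cv2
for n in ("scene","top"):
    im=manip.read_camera(n); cv2.imwrite(f"pics/{n}0.png",im[:,:,::-1])
    cv2.imwrite(f"pics/{n}0b.png",cv2.resize(im[:,:,::-1],(800,600),interpolation=cv2.INTER_CUBIC))
    c=manip.get_calibration(n); print(n,c)
print(manip.pinch_z, manip.read_state())
E
```

```text
scene {'mtx': array([[439.23576509,   0.        , 250.28039447],
       [  0.        , 439.23576509, 187.85190951],
       [  0.        ,   0.        ,   1.        ]]), 'position': array([1.07020918, 0.69027803, 1.10298455]), 'rotation': array([[-0.79059695, -0.46912065,  0.39355087],
       [ 0.61233586, -0.60450681,  0.50952558],
       [-0.00112479,  0.64381468,  0.76518063]])}
top {'mtx': array([[363.13541198,   0.        , 256.84531899],
       [  0.        , 363.13541198, 192.00786034],
       [  0.        ,   0.        ,   1.        ]]), 'position': array([0.38340757, 0.02529587, 1.08247533]), 'rotation': array([[ 0.00132084,  0.98902362, -0.1477516 ],
       [-0.99986584,  0.00371847,  0.01595244],
       [ 0.01632675,  0.14771071,  0.98889584]])}
0.0187 {'t': 0.1, 'q': array([ 1.08221771,  0.38375833,  0.04382684,  1.59940655, -0.01788358,
        1.16122579, -0.04983934]), 'joint_velocities': array([ 0.00015939, -0.00099942, -0.00046379, -0.00427668,  0.00044918,
       -0.0006043 , -0.00054657]), 'effort': array([ 2.90979558e-03, -4.34727466e+01,  1.02923434e+00, -2.50453430e+01,
        1.08348767e-02,  5.45939241e-03,  1.12633742e-05]), 'ee_pos': array([ 0.24726425, -0.60020587,  0.23001418]), 'ee_rot': array([[ 9.24553125e-01,  3.81051746e-01, -1.04220295e-03],
       [ 3.81053147e-01, -9.24550592e-01,  2.16839719e-03],
       [-1.37297814e-04, -2.40193311e-03, -9.99997106e-01]]), 'contact_force': array([0.60729193, 0.47474477, 0.08449279]), 'wrist_torque': array([ 0.01908848,  0.01059223, -0.01010043]), 'grip_force': 0.0, 'opening': 0.08526327863043007}
```

View pics/scene0b.png

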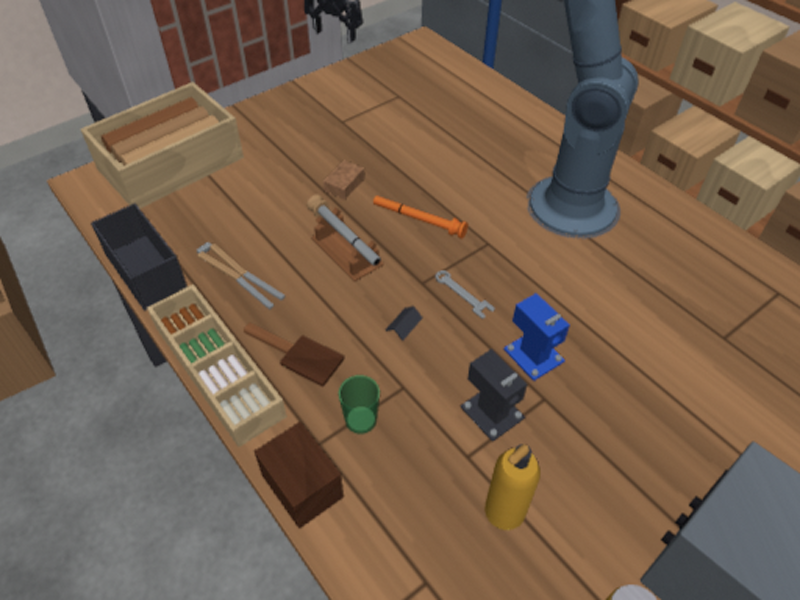

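View pics/top0b.png

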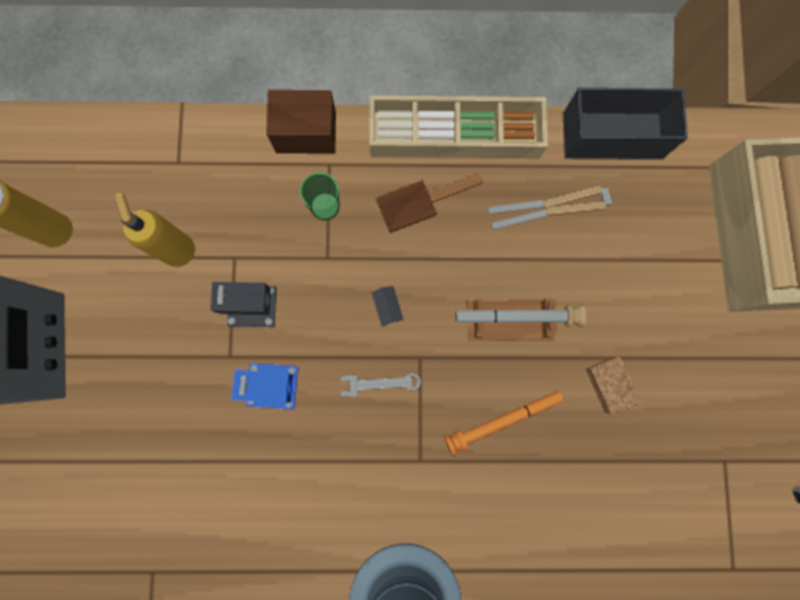

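Could be taken for the tube: the steel tube with wooden spool and black ring in the cradle, top view (515,316)/scene view (345,232), and the orange look-alike, top view (505,422)/scene view (420,215). The socket could be the dark one, top view (245,300)/scene view (495,385), or the blue one, top view (266,386). I choose the steel tube and the dark socket, and check them in one close crop.

Run:
```python
import cv2,numpy as np
t=cv2.imread("pics/top0.png"); s=cv2.imread("pics/scene0.png")
# 100x75 px crops at x4 ->400x300
def c(im,x,y): return cv2.resize(im[y:y+75,x:x+100],(400,300),interpolation=cv2.INTER_CUBIC)
g=np.vstack([np.hstack([c(t,285,165),c(t,120,155)]),np.hstack([c(s,170,110),c(s,270,205)])])
cv2.imwrite("pics/crop1.png",g)
```

```text
(no output)
```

View pics/crop1.png

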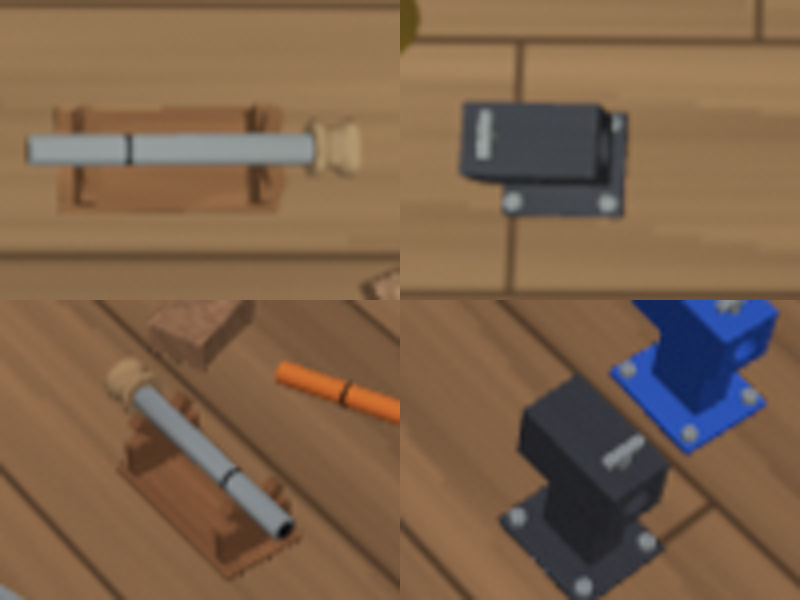

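Top-left panel: the steel tube with black ring at (129,150), plain end (28,150), wooden spool at right, as described. It points along +y. Top-right: the dark socket, mouth facing right, towards the tube (605,150), thumb-screw at the far end (485,135). I need an enlarged, brightened socket crop to fix its pose.

```bash
python3 - <<'E'
import cv2,numpy as np
t=cv2.imread("pics/top0.png"); s=cv2.imread("pics/scene0.png")
def c(im,x,y): 
    a=np.clip(255*(im[y:y+60,x:x+40]/255.)**0.5*1.1,0,255).astype(np.uint8)
    return cv2.resize(a,(400,600),interpolation=cv2.INTER_CUBIC)
cv2.imwrite("pics/crop2.png",np.hstack([c(t,136,165),c(s,298,220)]))
E
cat > h.py <<'E'
import numpy as np
from station import manip
def proj(n,P):
    c=manip.get_calibration(n); p=(np.atleast_2d(P)-c['position'])@c['rotation']
    p=p*[1,-1,-1]; u=p@c['mtx'].T; return u[:,:2]/u[:,2:]
def atz(n,uv,z):
    c=manip.get_calibration(n); u=np.c_[np.atleast_2d(uv),np.ones(len(np.atleast_2d(uv)))]
    d=(u@np.linalg.inv(c['mtx']).T*[1,-1,-1])@c['rotation'].T
    o=c['position']; return o+d*((z-o[2])/d[:,2:])
E
python3 - <<'E'
from h import *
f=lambda p,o:np.array(p)/4+o-np.array([.375,.375])
print(atz("top",f([[28,150],[129,149.5],[313,149],[360,147]],[285,165]),.062))
sc=np.array([[284,530],[231,477],[140,392]])-[0,300]
print(atz("scene",f(sc,[170,110]),.062))
E
```

```text
[[ 0.50725383 -0.08979727  0.062     ]
 [ 0.50784765 -0.16157902  0.062     ]
 [ 0.50863888 -0.29278032  0.062     ]
 [ 0.51018323 -0.32644683  0.062     ]]
[[ 0.5059095  -0.09107031  0.062     ]
 [ 0.50467442 -0.16574052  0.062     ]
 [ 0.50665208 -0.2975496   0.062     ]]
```

View pics/crop2.png

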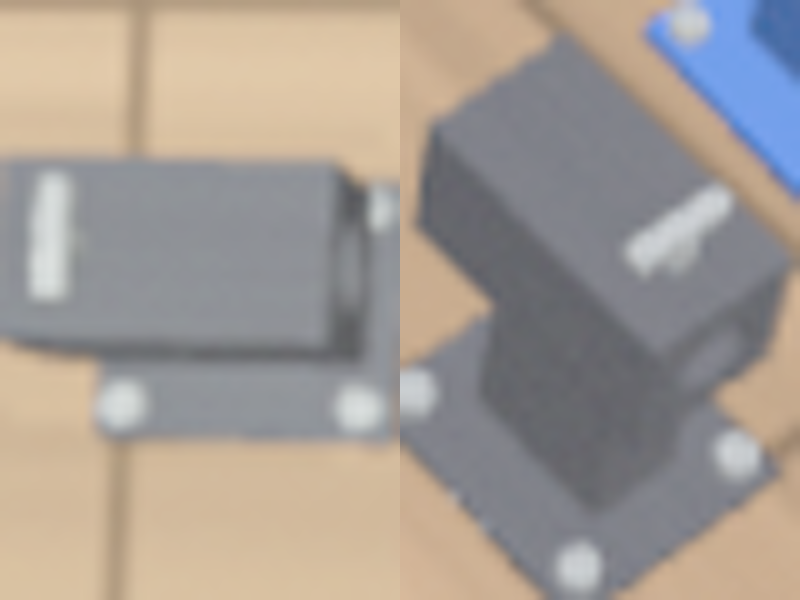

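The brightened crop shows the socket's top face clearly. Corners in the top panel are (335,163) and (330,348), with the mouth edge to the right. In the scene panel they are (565,38), (432,125), (660,355) and (790,265). I fit the pose from these.

Run:
```python
from h import *
from scipy.optimize import least_squares
T=np.array([[335,163],[330,348]])/10+[136,165]-.45
S=np.array([[565,38],[432,125],[660,355],[790,265]])/10.-[40,0]+[298,220]-.45
print(atz("top",T,.125)); print(atz("scene",S,.125))
def pts(p):
    c,s=np.cos(p[2]),np.sin(p[2])
    L=np.array([[0,-.025],[0,.025],[.09,.025],[.09,-.025]]) # robot-far side is -local y when x->+y? 
    return np.c_[p[0]+L[:,0]*c-L[:,1]*s,p[1]+L[:,0]*s+L[:,1]*c,np.full(4,.125)]
def res(p,w):
    P=pts(p); r=[]
    if w!=1: r.append(proj("top",P[:2])-T[::-1])
    # scene order: (565,38)=mouth near-robot(+local y), (432,125)=mouth far, (660,355)=exit far, (790,265)=exit near
    if w!=0: r.append(proj("scene",P[[1,0,3,2]])-S)
    return np.vstack(r).ravel()
for w in (0,1,2):
    f=least_squares(res,[.52,.18,1.57],args=(w,),x_scale=[.01,.01,.1]); print(w,f.x,np.round(f.fun,1))
# tube fit both cams
st=manip.read_state(); print(st['t'])
```

```text
[[0.55568204 0.24414872 0.125     ]
 [0.50593033 0.24363154 0.125     ]]
[[0.50735613 0.24545789 0.125     ]
 [0.55513135 0.24453504 0.125     ]
 [0.55661725 0.33378054 0.125     ]
 [0.51072255 0.3348614  0.125     ]]
0 [0.53080806 0.24389014 4.72294638] [ 0.  0. -0. -0.]
1 [0.53133718 0.244629   1.54718686] [ 0.2 -0.2 -0.5  0.1 -0.5  0.4  0.7 -0.4]
2 [0.53136448 0.2443451  1.55109184] [  0.6 -18.7  -1.   18.3   0.1  -0.3  -0.5   0.1  -0.4   0.3   0.7  -0.5]
0.1
```

Estimates: socket mouth at about (0.531, 0.244, 0.100) with yaw about 1.557. Tube mid at about (0.5075, −0.206, 0.062), pointing +y. Next I move above the tube with tool x along world +y.

play_rows:
  commands:
    - [5,-3.4,0,0,0,-9,1]
    - [10,-6.8,0,0,0,-18,1]
    - [15,-10.2,1,0,0,-27,1]
    - [20,-13.6,2,0,0,-36,1]
    - [25,-17,3,0,0,-45,1]
    - [30,-20.4,4,0,0,-54,1]
    - [35,-23.8,5,0,0,-62,1]
    - [39,-26.5,6,0,0,-67.6,1]
  force: 60

```text
t: 1.1
ee_pos: [0.5082, -0.2045, 0.1708]
ee_rot: [[-0.005, 1.0, 0.0], [1.0, 0.005, 0.001], [0.001, 0.0, -1.0]]
contact_force: [0.7, -0.9, 0.7]
opening: 0.0853
grip_force: 0.0
```

play_rows:
  commands:
    - [0,0,0,0,0,0,1]
    - [0,0,0,0,0,0,1]

```text
t: 1.35
ee_pos: [0.5066, -0.2079, 0.1708]
ee_rot: [[0.001, 1.0, -0.001], [1.0, -0.001, -0.0], [-0.0, -0.001, -1.0]]
contact_force: [-0.3, -0.1, 0.8]
opening: 0.0853
grip_force: 0.0
```

Run:
```python
from h import *
s=manip.read_state(); print(s['t'],s['ee_pos'],s['ee_rot'].round(4),s['opening'])
```

```text
1.35 [ 0.50657919 -0.20785991  0.17079251] [[ 5.0e-04  1.0e+00 -1.4e-03]
 [ 1.0e+00 -5.0e-04 -3.0e-04]
 [-3.0e-04 -1.4e-03 -1.0e+00]] 0.08530622655150796
```

play_rows:
  commands:
    - [0.2,0.1,4,0,0,0,1]
    - [0.2,0.1,8,0,0,0,1]
    - [0.2,0.1,11,0,0,0,1]
    - [0.2,0.1,12.7,0,0,0,1]
    - [0.2,0.1,12.7,0,0,0,1]
    - [0.2,0.1,12.7,0,0,0,0.2]
    - [0.2,0.1,12.7,0,0,0,-0.2]
    - [0.2,0.1,12.7,0,0,0,-0.4]

```text
t: 2.35
ee_pos: [0.5091, -0.2057, 0.0453]
ee_rot: [[0.0, 1.0, 0.002], [1.0, -0.0, -0.001], [-0.001, 0.002, -1.0]]
contact_force: [-0.6, 0.3, 0.1]
opening: 0.0325
grip_force: 0.0
```

play_rows:
  commands:
    - [0,0,0,0,0,0,-1]
    - [0,0,0,0,0,0,-1]
    - [0,0,0,0,0,0,-1]
    - [0,0,0,0,0,0,-1]

```text
t: 2.85
ee_pos: [0.5082, -0.2056, 0.0453]
ee_rot: [[-0.0, 1.0, -0.0], [1.0, 0.0, -0.001], [-0.001, -0.0, -1.0]]
contact_force: [-2.5, 1.5, 5.4]
opening: 0.0201
grip_force: 58.4
```

play_rows:
  commands:
    - [0,0,-1.5,0,0,0,-1]
    - [0,0,-3.2,0,0,0,-1]
    - [0,0,-3.8,0,0,0,-1]
    - [4,0.3,-3.8,0,0,0,-1]
    - [9,0.7,-3.8,0,0,0,-1]
    - [14,1.1,-3.8,0,0,0,-1]
    - [19,1.5,-3.8,0,0,0,-1]
    - [23,1.8,-3.8,0,0,0,-1]

```text
t: 3.85
ee_pos: [0.5263, 0.0273, 0.0828]
ee_rot: [[-0.002, 1.0, 0.001], [1.0, 0.002, 0.001], [0.001, 0.001, -1.0]]
contact_force: [0.4, 0.8, -2.5]
opening: 0.0205
grip_force: 58.8
```

play_rows:
  commands:
    - [2,0,0,0,0,0,-1]
    - [4,0.1,0,0,0,0,-1]
    - [6,0.1,0,0,0,0,-1]
    - [6,0.1,0,0,0,0,-1]
    - [6,0.1,0,0,0,0,-1]

```text
t: 4.47
ee_pos: [0.5272, 0.0834, 0.0823]
ee_rot: [[0.001, 1.0, -0.0], [1.0, -0.001, -0.001], [-0.001, -0.0, -1.0]]
contact_force: [-0.1, -0.0, -1.2]
opening: 0.0205
grip_force: 58.8
```

Run:
```python
from h import *
import cv2
s=manip.read_state(); print(s['t'],s['ee_pos'],s['ee_rot'].round(4),s['opening'],s['grip_force'])
def c(im,x,y): 
    a=np.clip(255*(im[y:y+75,x:x+50]/255.)**0.6*1.1,0,255).astype(np.uint8)
    return cv2.resize(a[:,:,::-1],(400,600),interpolation=cv2.INTER_CUBIC)
t=manip.read_camera("top"); sc=manip.read_camera("scene")
cv2.imwrite("pics/top1.png",t[:,:,::-1]);cv2.imwrite("pics/scene1.png",sc[:,:,::-1])
u=proj("scene",[[.53,.17,.1]])[0].astype(int);print(u)
cv2.imwrite("pics/crop3.png",np.hstack([cv2.resize(np.clip(255*(t[165:215,145:245]/255.)**.6*1.1,0,255).astype(np.uint8)[:,:,::-1],(800,400),interpolation=cv2.INTER_CUBIC)]))
cv2.imwrite("pics/crop4.png",cv2.resize(np.clip(255*(sc[u[1]-40:u[1]+50,u[0]-60:u[0]+60]/255.)**.6*1.1,0,255).astype(np.uint8)[:,:,::-1],(800,600),interpolation=cv2.INTER_CUBIC)); print(u-[60,40])
```

```text
4.475 [0.52723964 0.08337613 0.08226399] [[ 9.e-04  1.e+00 -3.e-04]
 [ 1.e+00 -9.e-04 -1.e-03]
 [-1.e-03 -3.e-04 -1.e+00]] 0.020467798453051713 58.776172399520874
[288 215]
[228 175]
```

View pics/crop3.png

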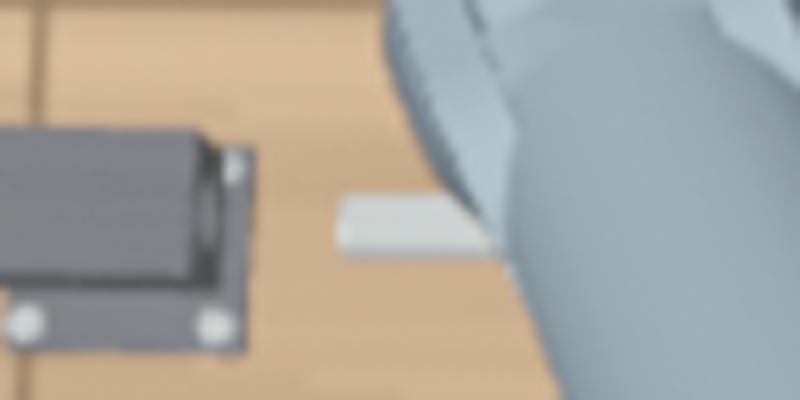

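View pics/crop4.png

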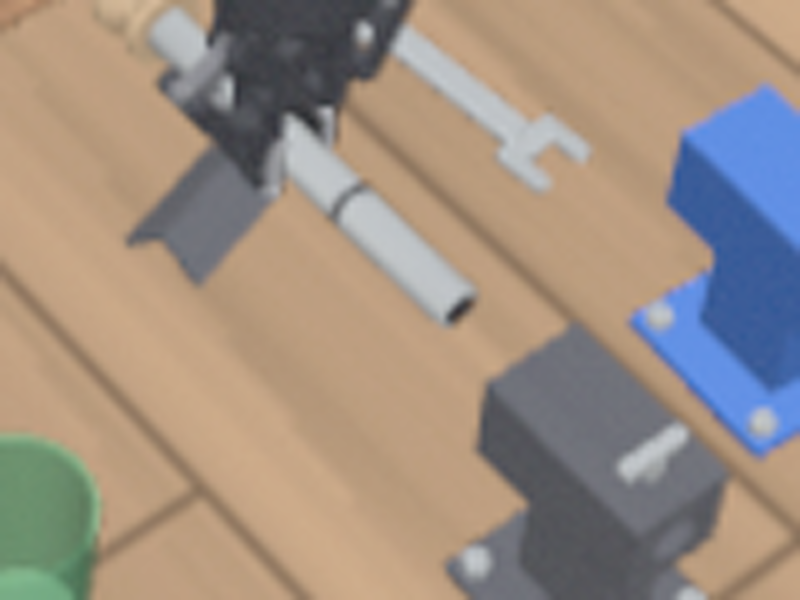

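Top crop: the tube's plain end is at (340,225), edges 195–255, slightly low against the socket's top face, which is centred on row 204 with the mouth edge at column ≈192. Scene crop: ring at (349,203), tip face at (462,308), aimed at the dark socket (mouth edge 490–575 columns). The tube looks level. I work out the offsets.

Run:
```python
from h import *
ft=lambda p:np.array(p)/8+[145,165]-.44
fs=lambda p:np.array(p)/6.667+[228,175]-.43
print("top tube",atz("top",ft([[341,224.5],[430,225]]),.1))
print("top sock",atz("top",ft([[197,129],[190,278],[20,127],[20,277]]),.125))
print("scene tube",atz("scene",fs([[461,307],[349,203],[300,157]]),.1))
S=fs([[573,325],[487,383],[640,537],[727,475]])
print("scene sock",atz("scene",S,.125))
# triangulate z at tip: scan
for z in (.094,.097,.1,.103,.106): print(z,atz("top",ft([[341,224.5]]),z)[0,:2],atz("scene",fs([[461,307]]),z)[0,:2],atz("scene",fs([[349,203]]),z)[0,:2])
```

```text
top tube [[0.52779122 0.1994044  0.1       ]
 [0.52773179 0.16914335 0.1       ]]
top sock [[0.55613068 0.24380642 0.125     ]
 [0.50603491 0.24426849 0.125     ]
 [0.55655594 0.30258187 0.125     ]
 [0.50617641 0.30027573 0.125     ]]
scene tube [[0.52496987 0.19737923 0.1       ]
 [0.52639594 0.12613406 0.1       ]
 [0.52686669 0.09343232 0.1       ]]
scene sock [[0.50843173 0.24448658 0.125     ]
 [0.55534331 0.24423614 0.125     ]
 [0.55672355 0.33394722 0.125     ]
 [0.51007691 0.33445219 0.125     ]]
0.094 [0.52867297 0.20046769] [0.52170817 0.19443064] [0.52314276 0.12275927]
0.097 [0.52823209 0.19993604] [0.52333902 0.19590493] [0.52476935 0.12444666]
0.1 [0.52779122 0.1994044 ] [0.52496987 0.19737923] [0.52639594 0.12613406]
0.103 [0.52735034 0.19887276] [0.52660072 0.19885353] [0.52802252 0.12782145]
0.106 [0.52690946 0.19834112] [0.52823157 0.20032782] [0.52964911 0.12950885]
```

play_rows:
  commands:
    - [1.5,0.25,-0.1,0,0,0.5,-1]
    - [3,0.27,-0.1,0,0,0.5,-1]
    - [4,0.28,-0.1,0,0,0.5,-1]
    - [4,0.28,-0.1,0,0,0.5,-1]
    - [4.6,0.28,-0.1,0,0,0.5,-1]
    - [5.2,0.29,-0.1,0,0,0.5,-1]
    - [5.2,0.29,-0.1,0,0,0.5,-1]

```text
t: 5.45
ee_pos: [0.5303, 0.1373, 0.0834]
ee_rot: [[0.008, 1.0, 0.0], [1.0, -0.008, 0.001], [0.001, 0.0, -1.0]]
contact_force: [-0.0, 0.1, -2.5]
opening: 0.0201
grip_force: 58.8
```

Run:
```python
from h import *
import cv2
s=manip.read_state(); print(s['t'],s['ee_pos'],s['contact_force'],s['wrist_torque'],s['ee_rot'].round(4))
sc=manip.read_camera("scene");t=manip.read_camera("top")
g=lambda a:np.clip(255*(a/255.)**.6*1.1,0,255).astype(np.uint8)[:,:,::-1]
cv2.imwrite("pics/crop5.png",np.hstack([cv2.resize(g(t[170:220,145:195]),(400,400),interpolation=cv2.INTER_CUBIC),cv2.resize(g(sc[205:265,275:335]),(400,400),interpolation=cv2.INTER_CUBIC)]))
```

```text
5.45 [0.53029549 0.13732327 0.08340454] [-0.04995289  0.08089421 -2.52462769] [ 0.04932841 -0.04756361  0.0159595 ] [[ 8.1e-03  1.0e+00  4.0e-04]
 [ 1.0e+00 -8.1e-03  5.0e-04]
 [ 6.0e-04  4.0e-04 -1.0e+00]]
```

View pics/crop5.png

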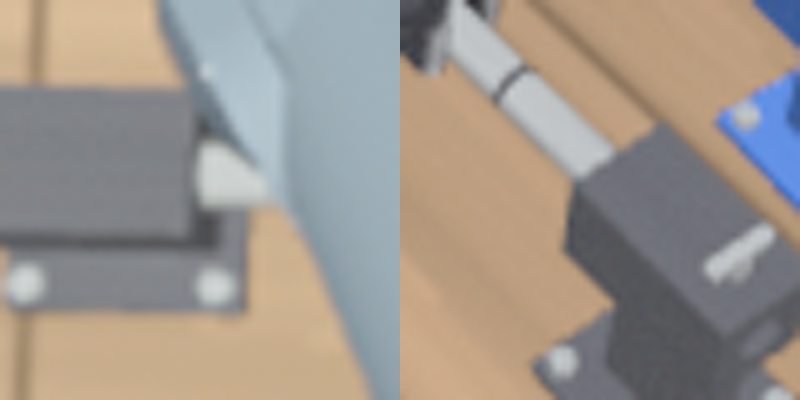

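The tip is at the mouth in both views: top panel tube end (200,175), scene panel tube meeting the block at (595,165). Contact force is nil, so I go on in gently.

play_rows:
  commands:
    - [0.3,0,0,0,0,0,-1]
    - [0.6,0,0,0,0,0,-1]
    - [1.0,0,0,0,0,0,-1]
    - [1.0,0,0,0,0,0,-1]

```text
t: 6.05
ee_pos: [0.5304, 0.1473, 0.0834]
ee_rot: [[0.008, 1.0, 0.0], [1.0, -0.008, 0.001], [0.001, 0.0, -1.0]]
contact_force: [0.1, 0.1, -1.8]
opening: 0.0199
grip_force: 58.8
```

play_rows:
  commands:
    - [0.4,0,0,0,0,0,-1]
    - [0.8,0,0,0,0,0,-1]
    - [1.2,0,0,0,0,0,-1]
    - [1.2,0,0,0,0,0,-1]

```text
t: 6.55
ee_pos: [0.5305, 0.1594, 0.0834]
ee_rot: [[0.008, 1.0, 0.0], [1.0, -0.008, 0.001], [0.001, 0.0, -1.0]]
contact_force: [0.9, -0.2, -2.3]
opening: 0.0201
grip_force: 58.7
```

play_rows:
  commands:
    - [0.5,0,0,0,0,0,-1]
    - [1.0,0,0,0,0,0,-1]
    - [1.5,0,0,0,0,0,-1]
    - [2.0,0,0,0,0,0,-1]
    - [2.5,0,0,0,0,0,-1]
    - [3.1,0,0,0,0,0,-1]
    - [3.1,0,0,0,0,0,-1]

```text
t: 7.42
ee_pos: [0.5309, 0.1908, 0.0835]
ee_rot: [[0.008, 1.0, 0.001], [1.0, -0.008, 0.001], [0.001, 0.001, -1.0]]
contact_force: [0.9, 1.1, -2.8]
opening: 0.0206
grip_force: 58.7
```

Run:
```python
from h import *
import cv2
sc=manip.read_camera("scene");cv2.imwrite("pics/scene2.png",sc[:,:,::-1])
g=lambda a:np.clip(255*(a/255.)**.6*1.1,0,255).astype(np.uint8)[:,:,::-1]
cv2.imwrite("pics/crop6.png",cv2.resize(g(sc[195:240,275:335]),(800,600),interpolation=cv2.INTER_CUBIC))
```

```text
(no output)
```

View pics/crop6.png

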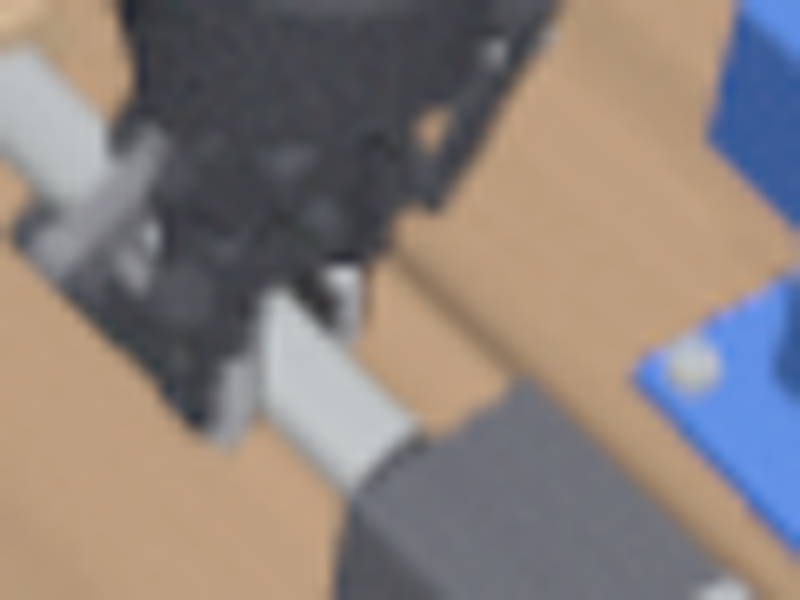

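The ring (arc at (405,445)) is just meeting the block's top edge, which from this camera hides the last ~6 mm of the tube before the mouth. That agrees with the computed 8.5 mm still to go.

play_rows:
  commands:
    - [0.4,0,0,0,0,0,-1]
    - [0.85,0,0,0,0,0,-1]
    - [0.85,0,0,0,0,0,-1]
    - [0.85,0,0,0,0,0,-1]

```text
t: 7.98
ee_pos: [0.5308, 0.1985, 0.0834]
ee_rot: [[0.009, 1.0, 0.0], [1.0, -0.009, 0.001], [0.001, 0.0, -1.0]]
contact_force: [0.6, 0.2, -1.4]
opening: 0.0202
grip_force: 58.7
```

play_rows:
  commands:
    - [0,0,0,0,0,0,-0.3]
    - [0,0,0,0,0,0,-0.1]
    - [0,0,0,0,0,0,0.3]
    - [0,0,0,0,0,0,0.8]
    - [0,0,0,0,0,0,1]
    - [0,0,0,0,0,0,1]
    - [0,0,0,0,0,0,1]
    - [0,0,0,0,0,0,1]

```text
t: 8.98
ee_pos: [0.5307, 0.1981, 0.0833]
ee_rot: [[0.009, 1.0, -0.0], [1.0, -0.009, 0.0], [0.0, -0.0, -1.0]]
contact_force: [-0.2, -0.3, 0.2]
opening: 0.0854
grip_force: 0.0
```

play_rows:
  commands:
    - [0,0,-2,0,0,0,1]
    - [0,0,-5,0,0,0,1]
    - [0,0,-9,0,0,0,1]
    - [-5,0,-14,0,0,0,1]
    - [-10,0,-19,0,0,0,1]
    - [-15,0,-21,0,0,0,1]
    - [-20,0,-21,0,0,0,1]
    - [-24,0,-21,0,0,0,1]

```text
t: 9.98
ee_pos: [0.529, -0.045, 0.2961]
ee_rot: [[0.012, 1.0, 0.004], [1.0, -0.012, -0.001], [-0.001, 0.004, -1.0]]
contact_force: [0.0, 0.1, 0.3]
opening: 0.0855
grip_force: 0.0
```

Run:
```python
from h import *
import cv2
sc=manip.read_camera("scene");t=manip.read_camera("top")
g=lambda a:np.clip(255*(a/255.)**.6*1.1,0,255).astype(np.uint8)[:,:,::-1]
cv2.imwrite("pics/crop7.png",np.hstack([cv2.resize(g(t[165:215,145:195]),(400,400),interpolation=cv2.INTER_CUBIC),cv2.resize(g(sc[195:245,270:320]),(400,400),interpolation=cv2.INTER_CUBIC)]))
for r in (-.006,-.003,0,.003):print(r,((proj("top",[[.5312,.2443+r-.002,.110],[.5312,.2443+r+.002,.110]])-[145,165])*8).round())
print(((proj("top",[[.5312,.2443,.125]])-[145,165])*8).round(), manip.read_state()['t'])
```

```text
-0.006 [[223. 206.]
 [211. 206.]]
-0.003 [[214. 206.]
 [202. 206.]]
0 [[205. 206.]
 [193. 206.]]
0.003 [[196. 206.]
 [184. 206.]]
[[189. 199.]] 10.075
```

View pics/crop7.png

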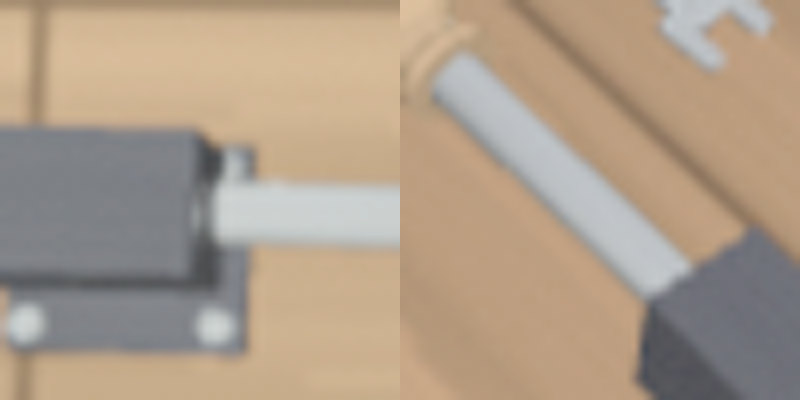

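The tube rests in the socket, and the scene panel shows no ring outside the block. In the top panel there is a dark ring at about columns 204–215, with a sliver of light metal between it and the block edge. That suggests the ring is about 3 mm short, so I check with an intensity profile.

Run:
```python
from h import *
s=manip.read_state();print(s['ee_pos'])
a=np.mean([manip.read_camera("top") for _ in range(3)],0)
print("cols166-176",a[189:194,166:177].mean(0).mean(1).round())
print(a[188:196,170].mean(1).round(),a[186:200,180].mean(1).round())
print("cols ring pred r=0:",proj("top",[[.5312,.2443-.002,.11],[.5312,.2443+.002,.11]]))
for r in (-.006,-.003,0): print(r,proj("top",[[.5312,.2443+r-.13,.108]]),proj("scene",[[.5312,.2443+r-.13,.110]]))
p=a[191,196:226]; print(np.c_[np.arange(196,226),p.round()].astype(int).tolist())
```

```text
[ 0.52841567 -0.04913989  0.29491559]
cols166-176 [ 71.  70.  66.  77.  64.  89. 140. 154. 153. 153. 153.]
[57. 59. 63. 71. 68. 58. 45. 39.] [113. 125. 146. 155. 153. 154. 155. 150. 136. 117. 112. 116. 115. 116.]
cols ring pred r=0: [[170.63959707 190.77322433]
 [169.15197905 190.7676324 ]]
-0.006 [[220.42436892 191.07124335]] [[274.82753236 199.84259849]]
-0.003 [[219.31576023 191.0670815 ]] [[275.49401918 200.48579313]]
0 [[218.20704371 191.06291925]] [[276.16211619 201.13054168]]
[[196, 149, 156, 154], [197, 149, 156, 154], [198, 149, 156, 154], [199, 149, 156, 154], [200, 149, 156, 154], [201, 149, 156, 154], [202, 149, 156, 154], [203, 149, 155, 154], [204, 149, 155, 154], [205, 148, 155, 153], [206, 148, 155, 153], [207, 148, 155, 153], [208, 148, 154, 153], [209, 148, 154, 153], [210, 148, 154, 153], [211, 148, 154, 153], [212, 147, 153, 152], [213, 147, 153, 152], [214, 147, 153, 151], [215, 147, 153, 151], [216, 147, 153, 152], [217, 146, 153, 152], [218, 147, 152, 151], [219, 163, 148, 127], [220, 170, 144, 108], [221, 162, 136, 99], [222, 154, 128, 93], [223, 158, 132, 96], [224, 166, 140, 104], [225, 169, 142, 106]]
```

Both the ring edge and the spool edge put the ring 2–3 mm short of the mouth, inside the 6 mm limit. The tube is at rest and the arm is clear, so I hand it in.

```bash
python3 -c "
from station import manip
print(manip.job_done())"
```

```text
the job is handed in; nothing more can be done
None
```

I slid the pipe-rest tube plain end first into the dark socket, let go and handed the job in at about 10 s; by the camera its ring is 2–3 mm short of the mouth (limit 6 mm), the arm was clear, and I took no full-bench picture of the bystanders afterwards.

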